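# Load the slicer and hold its lock plunger out

### The job

Take the lime out of the fruit crate, leaving the lemons and the garlic in it, and lay it in the trough of the slicer and let go of it. Then take the black knob of the slicer's sprung lock plunger, pull it straight out as far as it goes, and keep holding it out so that I can slide the carriage: finish while still holding it. Leave the other things on the worktop where they are.

Things in the scene. Friction and masses are not known exactly. Their poses are not given: they have to be found in the camera images.
- lime_center (a point): centre of the lime: a smooth egg-round fruit, 52 x 45 x 45 mm, about 50 g, the smallest and smoothest thing in the crate; it may lie any way round. It lies on the crate's floor, so its centre is about 30 mm above the worktop
- lemon_a_center (a point): centre of a lemon, 78 x 55 x 56 mm with pointed ends, loose in the crate, long way roughly along the crate's length; stays in the crate
- lemon_b_center (a point): centre of the other lemon, same size; stays in the crate
- garlic_center (a point): centre of a bulb of garlic, 48 x 50 x 51 mm with a pointed top, loose in the crate; stays in the crate
- crate: low slatted wooden crate, fixed, outside 240 (x) x 150 (y) x 50 mm high, floor 8 mm, walls 6 mm. Origin on the worktop; the crate's centre is at x = -60 mm in its frame. x along its length, roughly away from the robot, z up. Four fruits lie in it in two rows of two, about 110 mm apart along x and 70 mm along y: most room is for fingers that close along x
- trough (a point): middle of the floor of the slicer's carriage trough, 34 mm above the worktop. x along the trough, roughly away from the robot; y across; z up. Inside 114 x 64 mm; the floor slopes up 14 degrees to both sides. Above this point: side walls 32 mm, pusher wall (-x end) 44 mm, lip (+x end) 18 mm. A lime at rest has its centre 26 mm above it. Fingers fit beside the lime along x
- knob (a point): middle of the plunger knob's grip, on its level axis 50 mm above the worktop, at the robot's end of the slicer; moves with it. x points into the slicer: pull along -x; z up. Black lying cylinder, diameter 26, length 26 mm (13 either side), then at the outer end a flange of diameter 34, 6 mm thick; on the inner side 5 mm of bare stem (diameter 10), then the barrel
- plunger (a joint): how far the sprung plunger is pulled out of its seat, m: 0 home, with the pin 9 mm deep in the hole of the carriage's pusher wall; 0.016 is the stop. The spring pulls it home with 3 N at 0 and 7 N at the stop; the stop is rigid
- slicer: the slicer, fixed: aluminium base 250 x 110 mm, 18 mm high (also under the knob), with trough, plunger and, 85 to 99 mm beyond the trough's middle (+x), an upright blade grid whose top is 101 mm above the worktop. Origin on the worktop under the middle of the trough; x along it, roughly away from the robot, z up
- salt_mill: salt mill, 58 x 58 x 135 mm, at the front in front of the sink; origin under its middle; leave alone
- kitchen_timer: kitchen timer, 67 x 67 x 55 mm, at the front in front of the sink; origin under its middle; leave alone
- mug: mug, 83 x 117 x 94 mm, at the front in front of the sink; origin under its middle; leave alone
There are look-alikes about, which are no part of the job. Of the things that look like the part that bears lime_center, the smallest one is meant.

How it is judged:
On the way, in this order (a step that is already met when the one before it is completed fails the run):
1. the lime lies in the trough, let go and at rest, while the plunger is still home (x of lime_center in the frame of trough between -0.055 and 0.055 m and y of lime_center in the frame of trough between -0.025 and 0.025 m and z of lime_center in the frame of trough between 0.012 and 0.038 m and contact force between each of the fingers, the arm and lime below 0.05 N and linear speed of lime below 0.03 m/s and value of joint plunger below 0.004 m), for 0.2 s.
2. the plunger is pulled out to within 3 mm of its stop by the fingers (value of joint plunger above 0.013 m and contact force between the fingers and plunger above 2 N), for 0.2 s.
At the end, for the whole second after the job is handed in: The fingers hold the plunger out within 3 mm of its 16 mm stop (contact force over 2 N); the lime lies in the trough, inside its walls and on its floor, at rest and not touched by the robot; the lemons and the garlic lie in the crate (all of step 2 and x of lime_center in the frame of trough between -0.055 and 0.055 m and y of lime_center in the frame of trough between -0.025 and 0.025 m and z of lime_center in the frame of trough between 0.012 and 0.038 m and contact force between each of the fingers, the arm and lime below 0.05 N and linear speed of lime below 0.03 m/s and x of lemon_a_center in the frame of crate between -0.18 and 0.06 m and y of lemon_a_center in the frame of crate between -0.075 and 0.075 m and height (world z) of each of lemon_a_center, lemon_b_center, garlic_center below 0.06 m and x of lemon_b_center in the frame of crate between -0.18 and 0.06 m and y of lemon_b_center in the frame of crate between -0.075 and 0.075 m and x of garlic_center in the frame of crate between -0.18 and 0.06 m and y of garlic_center in the frame of crate between -0.075 and 0.075 m); the arm keeps its last pose, push and grip.
It fails at once if a lemon or the garlic is lifted out of the crate (height (world z) of any of lemon_a_center, lemon_b_center, garlic_center above 0.09 m).
It fails at once if the kitchen timer, the mug or the salt mill is moved by more than 30 mm or tipped over (distance of any of kitchen_timer, mug, salt_mill from where it was at the start of the episode above 0.03 m or angle between any of kitchen_timer, mug, salt_mill's own z axis and vertical above 0.6 rad).
It also fails if it takes over 40 s, if anything falls off the work surface, if the arm or the gripper's body presses on something with over 40 N, if the wrist force passes 120 N, or if a joint passes its speed limit or range.

### The arm

A 7-joint arm with a two-finger parallel gripper is mounted at the origin on a cart in front of the work surface, level with it; the furniture and walls round the work are solid. World frame = base frame: x ahead of the robot, y to its left, z up, the work surface at z = 0. Lengths are in m, angles in rad, forces in N, time in s.
With the tool pointing down it reaches from about 0.425 to 0.925 m from the base axis. Payload 6.8 kg.
Tool frame: the origin (TCP) lies at the very end of the fingers, on their centre line; the grasp point (between the pads) lies 19 mm behind it; z points along the fingers, y is the line along which they close (so a half turn about z gives the same grasp; the last joint's range is limited). The gripper opens to 85 mm and grips with 20 to 120 N. Pads are 22 mm wide; open, the fingers measure 114 mm over their backs; the gripper's body (76 mm by 85 mm) begins 54 mm behind the grasp point. The pads swing forward as they close: fully open they stand 13 mm farther back than shut.
Start: joints at [-1.421, 0.477, 0.022, 1.555, -0.011, 1.109, -0.083], TCP at [0.172, 0.653, 0.231] pointing down, gripper open.
Joint ranges: [-2.96, 2.96], [-0.34, 2.1], [-1.41, 1.46], [0.24, 2.44], [-1.37, 4.51], [0.17, 1.92], [-2.96, 2.96]. Speed limits (rad/s): [2.39, 2.39, 3.14, 3.14, 3.14, 3.14, 3.14].

### API

Orientations are given as a rotation vector (axis times angle).
In Python, from bench import r gives the robot as it stands.
- The arm moves only by the tool play_rows, never from a script. Its argument "targets" is text: rows parted by semicolons, each of 5 numbers parted by spaces: the closure, from -1 (fully open) to 1 (shut), then the shift along the tool's x, y, z in m, then the turn about the tool's z in rad. In form: gripper dx dy dz spin; .... A call has 1 to 8 rows; each row is the pose to reach, as a shift and turn from the pose commanded when the call began, along the tool's axes at that moment; what a row does not reach only later rows make up. A row lasts 1/12 s, in which the tool goes at most 41.7 mm and 7.16 degrees, less where a joint would pass 70% of its speed; a pose out of reach is approached as far as the arm can. A call with a gripper value outside its range is refused whole. The fingers move at their own pace and stop on an object; "squeeze" is the grip in N (left out, the last holds). Time passes only in rows, so rows that repeat a pose let the fingers close. It gives the time, the measured TCP pose, the force, the opening and the grip force at its end, in the units of the state.
- r.get_obs(): the state, without advancing time (a new reading comes with each control period).
- r.grab_frame(name): name is "scene" or "top"; returns the picture (420x560x3 uint8, red, green, blue); there is no depth.
- r.camera_info(name): a dict with "fov_y" (degrees; the focal length in pixels is half the picture's height over the tangent of half this angle, whatever the lens; pixels are square), "cx", "cy" (the principal point, pixels), "position" and "rotation" of the camera in the world. Camera axes: x right, y down, z forward; pixel columns grow to the right and rows downward; lengths in m; the calibration is good to about 2 mm. A picture is of the moment at which its call begins. camera_info takes no time and is no camera call.
- r.hand_in(): hands the job in; it is judged then, once.
The state is a dict: "clock": time; "joints": joint angles; "qvel": joint speeds; "tau": joint torques, N m; "tcp_pos": TCP position; "orientation": TCP orientation; "contact_force": force on the tool from outside, world axes, zero at the start; "moment": the same for the moment, N m; "grip_width": finger opening in m; "gripper_force": force on a finger pad.
Only numpy, scipy, OpenCV 4.12 (cv2) and the standard library are available. Lean on these libraries where they do the work, as an engineer would, in place of code of your own. Each camera call takes 0.05 s, during which the arm holds its last target. There are 200 camera calls.

## Working session

There is one attempt and no reset: what is moved stays moved. The work goes in short steps, Python scripts to look and compute and a tool call to move; the robot and the scene stay as the last step left them, time stands still between calls to the robot, and variables do not carry over. Pictures are saved under pics/ and viewed, at most 10 in all, crops included, and the job is handed in when it is done.

Besides the shell and the picture viewer there is one more tool, called as name(argument=value, ...), one argument or row to a line, values as JSON. play_rows: Moves the arm, as the interface text tells. Its arguments: {"type":"object","properties":{"targets":{"type":"string"},"squeeze":{"type":"number"}},"required":["targets"]}

```bash
mkdir -p pics && python3 - <<'E'
from bench import r
import cv2
for n in("scene","top"):
    cv2.imwrite(f"pics/{n}0.png",r.grab_frame(n)[:,:,::-1]); print(n,r.camera_info(n))
print(r.get_obs())
E
```

```text
scene {'fov_y': 43.99508579054368, 'cx': 278.2350226518713, 'cy': 208.38924651271682, 'position': array([-0.0890698 ,  1.13717454,  1.30869069]), 'rotation': array([-0.66095019,  2.64145623, -1.16633662])}
top {'fov_y': 42.21164985829108, 'cx': 280.44521250740286, 'cy': 209.30730926212465, 'position': array([0.14245872, 0.06521054, 1.54448377]), 'rotation': array([-1.79654864,  2.36216893, -0.29907764])}
{'clock': 0.1, 'joints': array([-1.42106579,  0.47773755,  0.02231471,  1.55635739, -0.01151007,
        1.10930401, -0.08311924]), 'qvel': array([ 0.00145889, -0.00176321, -0.00118822, -0.0020266 , -0.0012482 ,
       -0.00017094, -0.00035498]), 'tau': array([ 4.29932130e-03, -5.97756815e+01,  1.61354531e+00, -2.81953043e+01,
        1.29096833e-02,  5.01625735e-03, -1.97236881e-05]), 'tcp_pos': array([0.17196742, 0.65216693, 0.23040688]), 'orientation': array([-4.03830622e-01, -3.11541250e+00,  2.63074666e-03]), 'contact_force': array([-0.16208623, -0.86815064, -0.24694422]), 'moment': array([ 0.09508943, -0.01257781,  0.0358099 ]), 'gripper_force': 0.0, 'grip_width': 0.08556534039079947}
```

View pics/scene0.png

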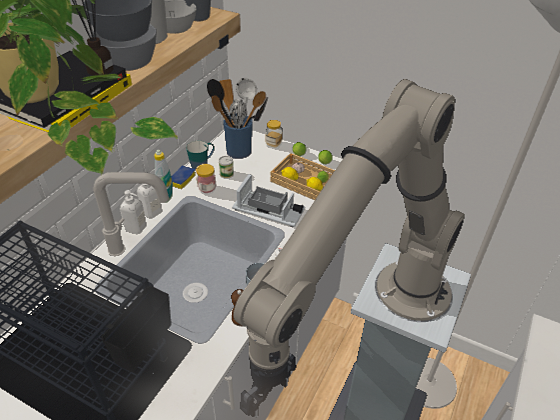

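View pics/top0.png

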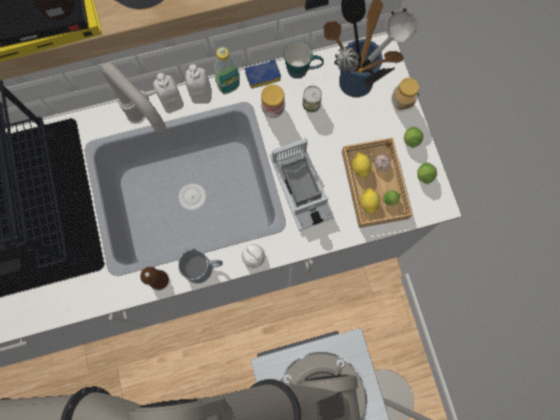

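Candidates for the lime, all in the top view: green fruit at (391,198) inside the crate, and green fruit at (414,137) and (427,173) outside it on the worktop. I choose (391,198): it is in the crate and the smallest. The garlic is at (382,161), and the lemons are at (362,164) and (370,201). Next is a close crop to check.

```bash
cat > h.py <<'E'
import numpy as np,cv2
from scipy.spatial.transform import Rotation as R
from bench import r
def K(n):
    i=r.camera_info(n); f=210/np.tan(np.radians(i["fov_y"]/2)); return i,f
def ray(n,u,v,z):
    i,f=K(n); d=R.from_rotvec(i["rotation"]).apply([(u-i["cx"])/f,(v-i["cy"])/f,1]); p=i["position"]
    return p+d*(z-p[2])/d[2]
def proj(n,P):
    i,f=K(n); c=R.from_rotvec(i["rotation"]).inv().apply(np.atleast_2d(P)-i["position"])
    return np.c_[i["cx"]+f*c[:,0]/c[:,2], i["cy"]+f*c[:,1]/c[:,2]]
def crop(n,x0,y0,w,h,s,out,img=None):
    if img is None: img=r.grab_frame(n)[:,:,::-1]
    c=cv2.resize(np.ascontiguousarray(img[y0:y0+h,x0:x0+w]),None,fx=s,fy=s,interpolation=cv2.INTER_CUBIC)
    for k in range(0,w,20): cv2.putText(c,str(x0+k),(k*s,10),0,.35,(0,0,255)); cv2.line(c,(k*s,12),(k*s,18),(0,0,255))
    for k in range(0,h,20): cv2.putText(c,str(y0+k),(0,k*s+4),0,.35,(0,0,255)); cv2.line(c,(22,k*s),(30,k*s),(0,0,255))
    cv2.imwrite(out,c)
E
python3 - <<'E'
from h import *
crop("top",265,125,180,120,4,"pics/c1.png",cv2.imread("pics/top0.png"))
crop("scene",220,130,150,110,5,"pics/c2.png",cv2.imread("pics/scene0.png"))
E
```

```text
(no output)
```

View pics/c1.png

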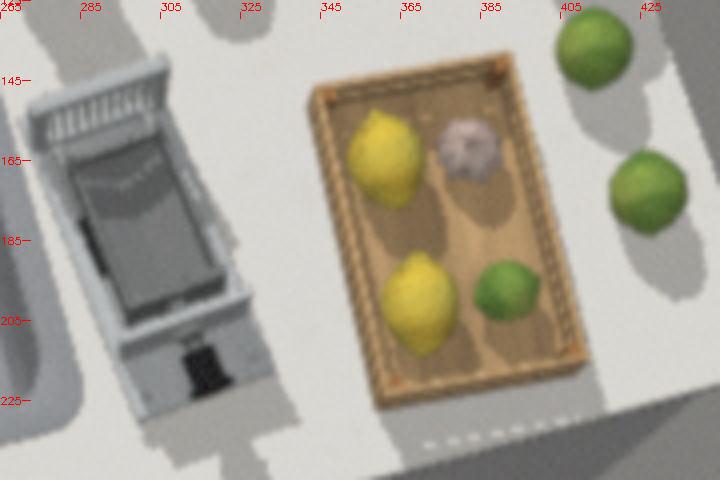

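View pics/c2.png

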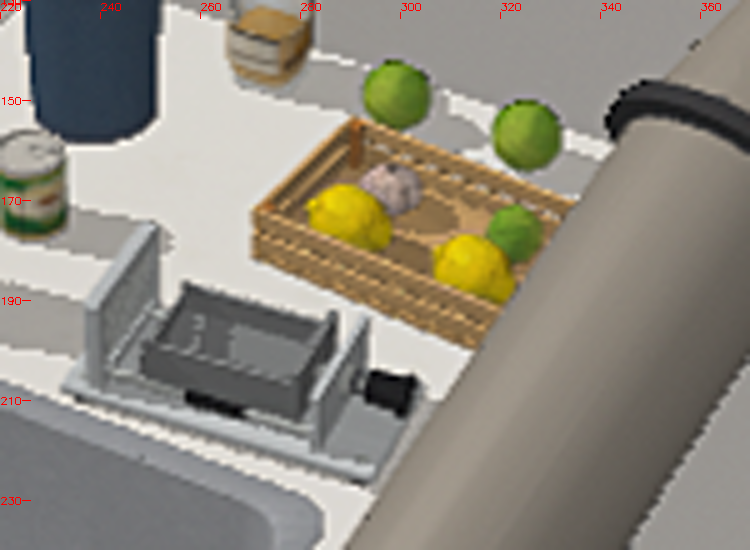

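The crop confirms it: the small green lime in the crate is at about (391.7,197.7). The knob is at about (317,217), with its flange end near (319,221). The trough runs from about (290,168) to (310,202).

```bash
python3 - <<'E'
from h import *
np.set_printoptions(precision=4,suppress=True)
img=cv2.imread("pics/top0.png")
hsv=cv2.cvtColor(img,cv2.COLOR_BGR2HSV)
m=cv2.inRange(hsv,(32,80,30),(60,255,255));n,l,s,c=cv2.connectedComponentsWithStats(m)
for i in range(1,n):
    if s[i,4]>60 and s[i,0]>360: print("green",s[i],c[i],ray("top",*c[i],.03))
t=lambda x,y,z:ray("top",265+x/4-.375,125+y/4-.375,z)
q=lambda x,y,z:ray("scene",220+x/5-.4,130+y/5-.4,z)
for nm,x,y,z in [("bladeTL",28,105,.101),("bladeTR",167,60,.101),("wallL",120,340,.066),("wallR",250,295,.066),("baseFL",145,420,.018),("baseFR",272,373,.018),
 ("knobflange mid",215,388,.055),("knob in",193,348,.062),("car0",70,175,.066),("car1",160,133,.052),("car2",224,278,.07),("car3",130,318,.07),
 ("crate FL",380,405,.05),("FR",585,358,.05),("BL",312,92,.05),("BR",512,55,.05),("lem_b",420,303,.036),("lem_a",388,158,.036),("garlic",470,150,.033)]: print(nm,t(x,y,z))
print("scene knob",q(390,391,.05),"lime",q(515,233,.03))
for nm,x,y,z in [("pushL",303,418,.078),("bladetop",152,222,.101),("bladetopnear",90,300,.101),("baseF",365,480,.018),("baseleft",65,388,.018)]: print(nm,q(x,y,z))
E
```

```text
green [405 127  18  20 270] [413.0926 136.5296] [ 0.6366 -0.473   0.03  ]
green [418 163  18  20 276] [426.4674 172.5435] [ 0.5192 -0.4738  0.03  ]
green [384 190  16  15 176] [391.2273 197.125 ] [ 0.4758 -0.351   0.03  ]
bladeTL [ 0.6794 -0.0495  0.101 ]
bladeTR [ 0.6857 -0.1534  0.101 ]
wallL [ 0.5058 -0.0685  0.066 ]
wallR [ 0.5128 -0.1658  0.066 ]
baseFL [ 0.4556 -0.0739  0.018 ]
baseFR [ 0.4645 -0.1718  0.018 ]
knobflange mid [ 0.457  -0.1243  0.055 ]
knob in [ 0.4874 -0.1167  0.062 ]
car0 [ 0.6329 -0.0673  0.066 ]
car1 [ 0.651  -0.1402  0.052 ]
car2 [ 0.5286 -0.1511  0.07  ]
car3 [ 0.5183 -0.0793  0.07  ]
crate FL [ 0.4152 -0.2333  0.05  ]
FR [ 0.409  -0.3832  0.05  ]
BL [ 0.6524 -0.2563  0.05  ]
BR [ 0.6407 -0.4061  0.05  ]
lem_b [ 0.4818 -0.2865  0.036 ]
lem_a [ 0.5931 -0.2977  0.036 ]
garlic [ 0.5837 -0.3582  0.033 ]
scene knob [ 0.4719 -0.1211  0.05  ] lime [ 0.4756 -0.3523  0.03  ]
pushL [ 0.5002 -0.0393  0.078 ]
bladetop [ 0.6853 -0.1518  0.101 ]
bladetopnear [ 0.6797 -0.0537  0.101 ]
baseF [ 0.4606 -0.0607  0.018 ]
baseleft [ 0.6973 -0.0414  0.018 ]
```

```bash
cat >> h.py <<'E'
def shift(P,head=None):
    """tool-axis shift to world point P, spin for tool y heading (deg, mod 180)"""
    o=r.get_obs(); M=R.from_rotvec(o["orientation"]); h=np.degrees(np.arctan2(*M.as_matrix()[[1,0],1]))
    s=None if head is None else np.radians((h-head+90)%180-90)
    print(np.round(o["tcp_pos"],4),"yhead",h.round(1),"shift",np.round(M.inv().apply(P-o["tcp_pos"]),4),"spin",s, "j1,j7",np.round(o["joints"][[0,6]],2),"t",o["clock"],"F",np.round(o["contact_force"],1),o["grip_width"])
E
python3 - <<'E'
from h import *
shift(np.array([.5,.3,.25]),-4);shift(np.array([.52,0,.25]),-4)
E
```

```text
[0.172  0.6522 0.2304] yhead 75.2 shift [-0.407  -0.2569 -0.0191] spin 1.3827999570888245 j1,j7 [-1.42 -0.08] t 0.1 F [-0.2 -0.9 -0.2] 0.08556534039079947
[0.172  0.6522 0.2304] yhead 75.2 shift [-0.5028 -0.5419 -0.0186] spin 1.3827999570888245 j1,j7 [-1.42 -0.08] t 0.1 F [-0.2 -0.9 -0.2] 0.08556534039079947
```

play_rows(
  targets="-0.5 -0.034 -0.021 -0.002 0.1; -0.5 -0.068 -0.043 -0.004 0.2; -0.5 -0.102 -0.064 -0.006 0.3; -0.5 -0.136 -0.086 -0.008 0.4; -0.5 -0.170 -0.107 -0.010 0.5; -0.5 -0.204 -0.128 -0.012 0.6; -0.5 -0.238 -0.150 -0.015 0.7; -0.5 -0.272 -0.171 -0.018 0.8",
  squeeze=25,
)

```text
clock: 0.77
tcp_pos: [0.3923, 0.416, 0.2492]
orientation: [-1.592, -2.708, 0.001]
contact_force: [0.1, 0.4, 0.1]
grip_width: 0.0641
gripper_force: 0.0
```

```bash
python3 - <<'E'
from h import *
shift(np.array([.52,.22,.25]),-4);shift(np.array([.476,-.351,.15]),-4)
E
```

```text
[0.3923 0.416  0.2492] yhead 29.1 shift [-0.2334  0.0162 -0.0008] spin 0.5778795024559512 j1,j7 [-1.15 -0.33] t 0.7667 F [0.1 0.4 0.1] 0.06408107922664379
[0.3923 0.416  0.2492] yhead 29.1 shift [-0.7109 -0.2999  0.0994] spin 0.5778795024559512 j1,j7 [-1.15 -0.33] t 0.7667 F [0.1 0.4 0.1] 0.06408107922664379
```

play_rows(
  targets="-0.5 -0.040 0.002 0 0.08; -0.5 -0.080 0.003 0 0.16; -0.5 -0.120 0.002 0 0.24; -0.5 -0.160 -0.001 0 0.32; -0.5 -0.200 -0.006 0 0.40; -0.5 -0.240 -0.013 0 0.48; -0.5 -0.280 -0.022 0 0.55; -0.5 -0.318 -0.033 0 0.578",
)

```text
clock: 1.43
tcp_pos: [0.5192, 0.1226, 0.2492]
orientation: [2.296, 2.144, -0.0]
contact_force: [0.6, -0.1, 0.1]
grip_width: 0.064
gripper_force: 0.0
```

```bash
python3 - <<'E'
from h import *
shift(np.array([.476,-.351,.15]),-4)
E
```

```text
[0.5192 0.1226 0.2492] yhead -3.9 shift [-0.4754 -0.0105  0.0993] spin 0.0009316927536858743 j1,j7 [-0.79 -0.27] t 1.4333 F [ 0.6 -0.1  0.1] 0.06398041439010164
```

play_rows(
  targets="-0.5 -0.040 0 0 0; -0.5 -0.080 0 0 0; -0.5 -0.120 0 0 0; -0.5 -0.160 0 0 0; -0.5 -0.200 -0.002 0 0; -0.5 -0.240 -0.004 0.010 0; -0.5 -0.280 -0.006 0.020 0; -0.5 -0.320 -0.008 0.030 0",
)

```text
clock: 2.1
tcp_pos: [0.4894, -0.1957, 0.219]
orientation: [2.292, 2.149, 0.001]
contact_force: [1.2, 0.5, -0.3]
grip_width: 0.064
gripper_force: 0.0
```

play_rows(
  targets="-0.5 -0.040 -0.001 0.010 0; -0.5 -0.080 -0.002 0.025 0; -0.5 -0.120 -0.002 0.040 0; -0.5 -0.148 -0.002 0.055 0; -0.5 -0.153 -0.002 0.069 0; -0.5 -0.153 -0.002 0.069 0",
)

```text
clock: 2.6
tcp_pos: [0.4753, -0.348, 0.1474]
orientation: [-2.294, -2.14, 0.005]
contact_force: [-1.1, 1.4, -0.6]
grip_width: 0.064
gripper_force: 0.0
```

```bash
python3 - <<'E'
from h import *
shift(np.array([.476,-.351,.08]),-4)
t=r.grab_frame("top")[:,:,::-1]; s=r.grab_frame("scene")[:,:,::-1]
def z(i,x,y): return cv2.resize(np.ascontiguousarray(i[y:y+110,x:x+100]),None,fx=4,fy=4,interpolation=cv2.INTER_CUBIC)
cv2.imwrite("pics/d.png",np.hstack([z(t,330,130),z(s,260,110)]))
E
```

```text
[ 0.4753 -0.348   0.1474] yhead -4.0 shift [-0.003   0.0012  0.0674] spin 0.00042934128997556295 j1,j7 [0.05 0.8 ] t 2.6 F [-1.1  1.4 -0.6] 0.06399621205839046
```

View pics/d.png

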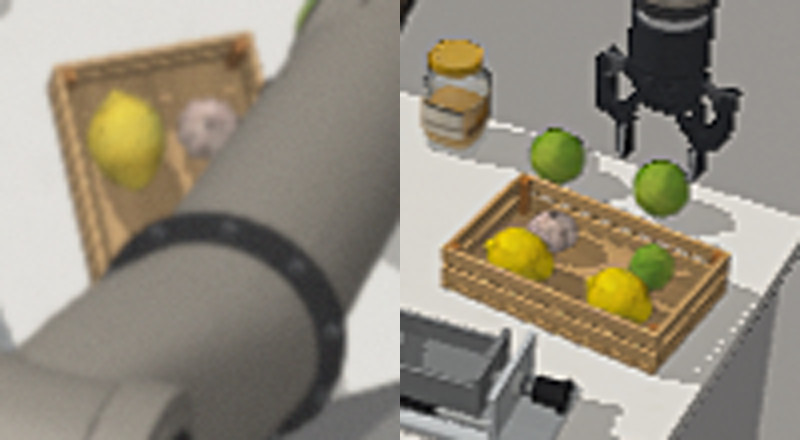

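The scene view shows the gripper squarely above the crate lime at (323,177), with the fingers straddling it along x. Going down.

play_rows(
  targets="-0.5 -0.003 0.001 0.030 0; -0.5 -0.003 0.001 0.060 0; -0.5 -0.003 0.001 0.090 0; -0.5 -0.003 0.001 0.110 0; -0.5 -0.003 0.001 0.125 0; -0.5 -0.003 0.001 0.135 0; -0.5 -0.003 0.001 0.135 0; -0.5 -0.003 0.001 0.135 0",
)

```text
clock: 3.37
tcp_pos: [0.4798, -0.3488, 0.016]
orientation: [2.291, 2.15, 0.001]
contact_force: [-0.1, 0.9, 0.4]
grip_width: 0.0644
gripper_force: 0.0
```

play_rows(
  targets="0.2 0 0 0 0; 0.2 0 0 0 0; 0.2 0 0 0 0; 0.2 0 0 0 0; 0.2 0 0 0 0; 0.2 0 0 0 0",
  squeeze=25,
)

```text
clock: 3.87
tcp_pos: [0.4798, -0.3499, 0.017]
orientation: [2.291, 2.147, 0.002]
contact_force: [-0.7, 1.7, 6.9]
grip_width: 0.042
gripper_force: 24.7
```

play_rows(
  targets="0.3 0 0 -0.010 0; 0.3 0 0 -0.030 0; 0.3 0 0 -0.060 0; 0.3 0 0 -0.090 0; 0.3 0 0 -0.120 0; 0.3 0 0 -0.150 0; 0.3 0 0 -0.150 0; 0.3 0 0 -0.150 0",
)

```text
clock: 4.53
tcp_pos: [0.48, -0.3505, 0.1681]
orientation: [2.289, 2.145, 0.003]
contact_force: [-1.2, 0.1, -0.7]
grip_width: 0.0421
gripper_force: 25.6
```

```bash
python3 - <<'E'
from h import *
shift(np.array([.587,-.109,.165]),5)
s=r.grab_frame("scene")[:,:,::-1]
crop("scene",220,90,150,120,5,"pics/e.png",np.ascontiguousarray(s))
E
```

```text
[ 0.48   -0.3505  0.1681] yhead -3.7 shift [0.248  0.091  0.0032] spin -0.15245824410506034 j1,j7 [0.03 0.79] t 4.5333 F [-1.2  0.1 -0.7] 0.04211953933462417
```

View pics/e.png

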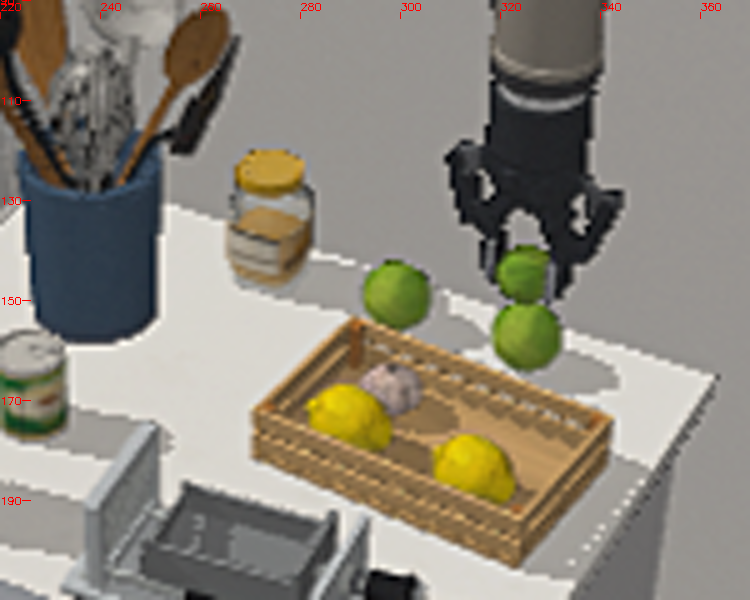

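play_rows(
  targets="0.3 0.035 0.013 0 -0.02; 0.3 0.070 0.026 0 -0.04; 0.3 0.105 0.039 0 -0.06; 0.3 0.140 0.052 0 -0.08; 0.3 0.175 0.064 0 -0.10; 0.3 0.210 0.077 0 -0.13; 0.3 0.240 0.088 0.0 -0.152; 0.3 0.247 0.090 0.003 -0.152",
)

```text
clock: 5.25
tcp_pos: [0.5868, -0.1015, 0.161]
orientation: [-2.11, -2.324, -0.003]
contact_force: [0.0, 0.6, -0.9]
grip_width: 0.0418
gripper_force: 25.6
```

play_rows(
  targets="0.3 0 0 0.015 0; 0.3 0 0 0.040 0; 0.3 0 0 0.050 0; 0.3 0 0 0.050 0",
)

```text
clock: 5.58
tcp_pos: [0.5819, -0.1089, 0.109]
orientation: [-2.12, -2.311, 0.007]
contact_force: [-1.2, 0.8, -0.5]
grip_width: 0.0425
gripper_force: 25.6
```

```bash
python3 - <<'E'
from h import *
shift(np.array([.586,-.110,.05]),5)
s=r.grab_frame("scene")[:,:,::-1]
crop("scene",220,120,120,110,5,"pics/f.png",np.ascontiguousarray(s))
E
```

```text
[ 0.5819 -0.1089  0.109 ] yhead 4.9 shift [-0.0015  0.0044  0.059 ] spin -0.0009057054783387778 j1,j7 [-0.33  0.51] t 5.5833 F [-1.2  0.8 -0.5] 0.04248943566093123
```

View pics/f.png

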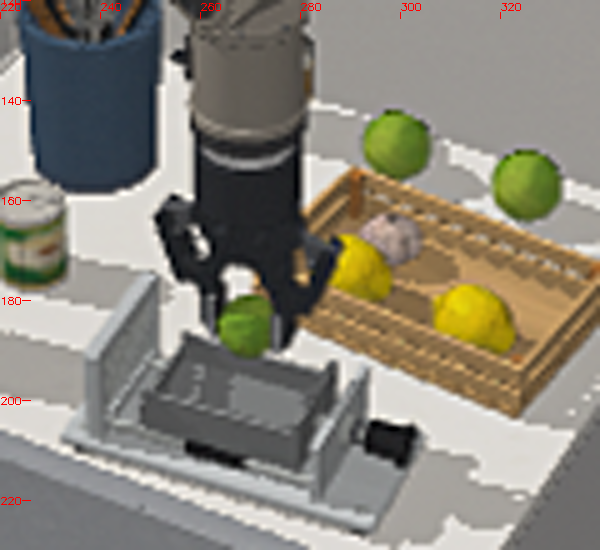

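```bash
python3 - <<'E'
from h import *
img=cv2.imread("pics/f.png")
T=np.array([.586,-.110,0]);Z=R.from_euler('z',5,degrees=True)
def d(p,c):
    for u,v in proj("scene",T+Z.apply(p)): cv2.circle(img,(int((u-220+.5)*5),int((v-120+.5)*5)),3,c,-1)
d([[57,32,66],[57,-32,66],[-57,32,66],[-57,-32,66]]*np.array(.001),(0,0,255))
d([[-57,32,78],[-57,-32,78]]*np.array(.001),(255,0,0))
d([[99,55,101],[99,-55,101]]*np.array(.001),(255,0,255))
k=[[.472,-.121,.05]]
for u,v in proj("scene",k): cv2.circle(img,(int((u-220+.5)*5),int((v-120+.5)*5)),3,(0,255,255),-1)
cv2.imwrite("pics/g.png",img[200:550])
E
```

```text
(no output)
```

View pics/g.png

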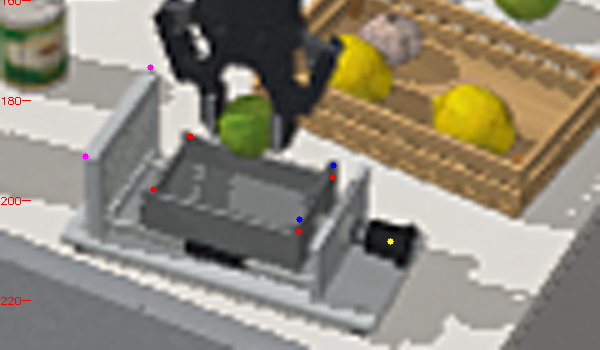

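The picture shows the lime held over the trough, and the projected trough corners fit to a few mm. Lowering and releasing.

play_rows(
  targets="0.3 -0.001 0.001 0.015 0; 0.3 -0.001 0.002 0.030 0; 0.3 -0.001 0.002 0.045 0; 0.3 -0.001 0.002 0.055 0; 0.3 -0.001 0.002 0.058 0; 0.3 -0.001 0.002 0.058 0",
)

```text
clock: 6.13
tcp_pos: [0.5866, -0.1101, 0.0542]
orientation: [-2.123, -2.315, 0.001]
contact_force: [-0.6, 0.6, -0.1]
grip_width: 0.0422
gripper_force: 25.6
```

play_rows(
  targets="-0.2 0 0 0 0; -0.4 0 0 0 0; -0.5 0 0 0 0; -0.5 0 0 0 0; -0.5 0 0 0 0",
)

```text
clock: 6.55
tcp_pos: [0.5871, -0.1098, 0.0548]
orientation: [2.122, 2.316, 0.001]
contact_force: [-0.7, -0.7, 0.0]
grip_width: 0.064
gripper_force: 0.0
```

play_rows(
  targets="-0.5 0 0 -0.020 0; -0.5 0 0 -0.040 0; -0.5 0 0 -0.070 0; -0.5 0 0 -0.100 0; -0.5 0 0 -0.130 0; -0.5 0 0 -0.130 0",
)

```text
clock: 7.05
tcp_pos: [0.5902, -0.1111, 0.1903]
orientation: [2.119, 2.31, 0.01]
contact_force: [0.8, -1.0, -0.3]
grip_width: 0.0641
gripper_force: 0.0
```

```bash
python3 - <<'E'
from h import *
shift(np.array([.470,-.121,.13]),95)
s=r.grab_frame("scene")[:,:,::-1]
crop("scene",220,140,100,110,5,"pics/h.png",np.ascontiguousarray(s))
E
```

```text
[ 0.5902 -0.1111  0.1903] yhead 4.9 shift [ 0.0005 -0.1211  0.0592] spin 1.5698326819680322 j1,j7 [-0.38  0.45] t 7.05 F [ 0.8 -1.  -0.3] 0.06408342616329486
```

View pics/h.png

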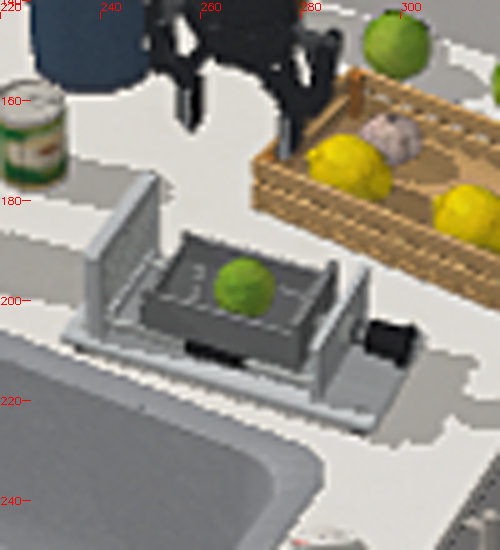

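The lime lies in the trough near (267,197) and has been let go. The plunger is still home, with the knob at about (298,208). Turning the gripper and moving above the knob.

play_rows(
  targets="-0.5 0 -0.015 0 0.12; -0.5 0 -0.030 0 0.24; -0.5 0 -0.045 0 0.36; -0.5 0 -0.060 0 0.48; -0.5 0 -0.075 0 0.60; -0.5 0 -0.090 0 0.72; -0.5 0 -0.105 0 0.84; -0.5 0 -0.115 0 0.96",
)

```text
clock: 7.77
tcp_pos: [0.47, -0.1198, 0.1833]
orientation: [-2.955, -1.064, 0.003]
contact_force: [0.4, 0.3, 0.3]
grip_width: 0.0641
gripper_force: 0.0
```

```bash
python3 - <<'E'
from h import *
shift(np.array([.474,-.1205,.13]),95)
E
```

```text
[ 0.47   -0.1198  0.1833] yhead -50.4 shift [0.0027 0.0032 0.0532] spin 0.6038165905452916 j1,j7 [-0.64 -0.41] t 7.7667 F [0.4 0.3 0.3] 0.06407785843482233
```

play_rows(
  targets="-0.5 0.003 0.002 0.010 0.12; -0.5 0.003 0.002 0.020 0.24; -0.5 0.003 0.002 0.030 0.36; -0.5 0.003 0.002 0.040 0.48; -0.5 0.003 0.002 0.050 0.60; -0.5 0.003 0.002 0.053 0.605; -0.5 0.003 0.002 0.053 0.605; -0.5 0.003 0.002 0.053 0.605",
)

```text
clock: 8.43
tcp_pos: [0.4755, -0.1196, 0.1311]
orientation: [3.138, 0.151, -0.001]
contact_force: [-0.8, 0.4, -0.0]
grip_width: 0.0638
gripper_force: 0.0
```

```bash
python3 - <<'E'
from h import *
shift(np.array([.474,-.1205,.030]),95)
E
```

```text
[ 0.4755 -0.1196  0.1311] yhead -84.5 shift [-0.0015  0.0008  0.1011] spin 0.008603549727717298 j1,j7 [-0.65 -0.79] t 8.4333 F [-0.8  0.4 -0. ] 0.0638346435998108
```

play_rows(
  targets="-0.5 -0.001 0.001 0.020 0.009; -0.5 -0.001 0.001 0.040 0.009; -0.5 -0.001 0.001 0.060 0.009; -0.5 -0.001 0.001 0.080 0.009; -0.5 -0.001 0.001 0.095 0.009; -0.5 -0.001 0.001 0.101 0.009; -0.5 -0.001 0.001 0.101 0.009",
)

```text
clock: 9.02
tcp_pos: [0.4746, -0.1205, 0.0299]
orientation: [-3.138, -0.134, 0.002]
contact_force: [0.3, 0.4, -0.1]
grip_width: 0.0641
gripper_force: 0.0
```

```bash
python3 - <<'E'
from h import *
shift(np.array([.474,-.1205,.030]),95)
s=r.grab_frame("scene")[:,:,::-1];t=r.grab_frame("top")[:,:,::-1]
def z(i,x,y): return cv2.resize(np.ascontiguousarray(i[y:y+80,x:x+80]),None,fx=5,fy=5,interpolation=cv2.INTER_CUBIC)
cv2.imwrite("pics/k.png",np.hstack([z(s,245,160),z(t,275,160)]))
E
```

```text
[ 0.4746 -0.1205  0.0299] yhead -85.1 shift [-0.0006 -0.     -0.0001] spin -0.0020213284541801455 j1,j7 [-0.47 -0.64] t 9.0167 F [ 0.3  0.4 -0.1] 0.06414273891391499
```

View pics/k.png

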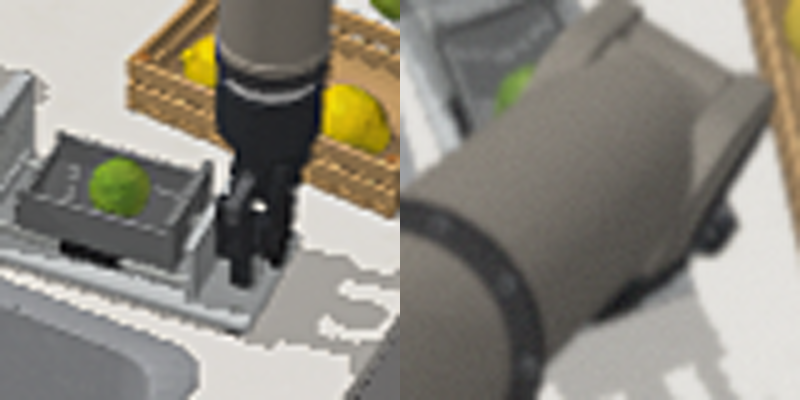

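The scene view shows the fingers straddling the knob, at about (245,240) in the crop, with the lime still in the trough. Closing on it.

play_rows(
  targets="0.7 0 0 0 0; 0.7 0 0 0 0; 0.7 0 0 0 0; 0.7 0 0 0 0; 0.7 0 0 0 0; 0.7 0 0 0 0; 0.7 0 0 0 0; 0.7 0 0 0 0",
  squeeze=60,
)

```text
clock: 9.78
tcp_pos: [0.4755, -0.1208, 0.0311]
orientation: [3.139, 0.132, 0.002]
contact_force: [-1.0, -0.2, 7.1]
grip_width: 0.0245
gripper_force: 58.4
```

play_rows(
  targets="0.7 -0.002 0 0 0; 0.7 -0.004 0 0 0; 0.7 -0.006 0 0 0; 0.7 -0.008 0 0 0; 0.7 -0.010 0 0 0; 0.7 -0.012 0 0 0; 0.7 -0.013 0 0 0; 0.7 -0.013 0 0 0",
)

```text
clock: 10.45
tcp_pos: [0.4642, -0.1219, 0.0311]
orientation: [3.138, 0.132, 0.006]
contact_force: [5.9, -0.1, 3.9]
grip_width: 0.0241
gripper_force: 58.7
```

play_rows(
  targets="0.7 -0.001 0 0 0; 0.7 -0.002 0 0 0; 0.7 -0.003 0 0 0; 0.7 -0.004 0 0 0; 0.7 -0.005 0 0 0; 0.7 -0.005 0 0 0; 0.7 -0.005 0 0 0",
)

```text
clock: 11.03
tcp_pos: [0.4598, -0.1223, 0.0312]
orientation: [3.138, 0.133, 0.008]
contact_force: [6.6, 1.2, 2.8]
grip_width: 0.024
gripper_force: 58.6
```

play_rows(
  targets="0.7 -0.001 0 0 0; 0.7 -0.002 0 0 0; 0.7 -0.002 0 0 0; 0.7 -0.002 0 0 0; 0.7 -0.002 0 0 0",
)

```text
clock: 11.45
tcp_pos: [0.4595, -0.1223, 0.0312]
orientation: [3.137, 0.134, 0.011]
contact_force: [11.7, 0.7, -2.4]
grip_width: 0.0241
gripper_force: 59.2
```

The force rose from 6.6 to 11.7 N with almost no motion, so the plunger is at its stop. I'll hold for a moment, then hand in.

play_rows(
  targets="0.7 0 0 0 0; 0.7 0 0 0 0; 0.7 0 0 0 0; 0.7 0 0 0 0; 0.7 0 0 0 0; 0.7 0 0 0 0",
)

```text
clock: 11.95
tcp_pos: [0.4595, -0.1223, 0.0313]
orientation: [3.137, 0.134, 0.011]
contact_force: [11.9, 0.4, -3.0]
grip_width: 0.0246
gripper_force: 59.2
```

```bash
python3 - <<'E'
from h import *
img=r.grab_frame("scene")[:,:,::-1]
m=cv2.inRange(cv2.cvtColor(img,cv2.COLOR_BGR2HSV),(32,80,30),(60,255,255))[180:215,245:290]
v,u=np.nonzero(m); print(len(u),ray("scene",u.mean()+245,v.mean()+180,.06)); shift(np.array([.4595,-.1223,.031]))
print(r.hand_in())
E
```

```text
115 [ 0.58623749 -0.11245357  0.06      ]
[ 0.4595 -0.1223  0.0313] yhead -85.1 shift [-0.     -0.      0.0003] spin None j1,j7 [-0.47 -0.62] t 12.0 F [11.7 -0.8 -3.6] 0.024241329366365427
the job is handed in; nothing more can be done
None
```

The job is handed in at 12 s: the lime lies released in the slicer's trough, and the gripper is holding the plunger knob out against its stop at about 12 N; the hand-in gave no verdict.

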